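Complete the carton layer and set the tally wheel

ROBOT

A 6-joint arm with a two-finger parallel gripper is mounted at the origin on the work surface. World frame = base frame: x ahead of the robot, y to its left, z up, the work surface at z = 0. Lengths are in m, angles in rad, forces in N, time in s.
With the tool pointing down it reaches from about 0.35 to 0.725 m from the base axis. Payload 4.3 kg.
Tool frame: the origin (TCP) lies midway between the tips of the shut fingers; the grasp point (between the pads) lies 19 mm behind it; z points along the fingers, y is the direction in which the jaws open and shut (so a half turn about z gives the same grasp; the last joint's range is limited). The gripper opens to 85 mm and grips with 20 to 120 N. Pads are 22 mm wide; open, the fingers measure 114 mm over their backs; the gripper's body (76 mm by 85 mm) begins 54 mm behind the grasp point. The pads swing forward as they close: fully open they stand 13 mm farther back than shut.
Start: joints at [-0.11, 0.377, 0.081, 1.274, 0, 1.46], TCP at [0.575, 0, 0.231] pointing down, gripper open.
Joint ranges: [-2.72, 2.72], [-0.84, 1.66], [-1.02, 1.22], [-1.77, 2.12], [-1.37, 1.28], [-3.14, 3.14]. Speed limits (rad/s): [2.57, 2.57, 3.14, 3.14, 3.14, 3.14].

INTERFACE

Orientations are given as a unit quaternion [w, x, y, z].
In Python, from workcell import robot gives the robot as it stands.
- The arm moves only by the tool step_arm, never from a script. Its argument "rows" is a list of rows, each a list of 7 numbers: the shift along the tool's x, y, z in m, then the turn, a rotation vector about the tool's x, y, z in degrees, then the opening, from 0 (shut) to 1 (fully open). A call has 1 to 12 rows; each row is the pose to reach, as a shift and turn from the pose commanded when the call began, along the tool's axes at that moment; what a row does not reach only later rows make up. A row lasts 1/10 s, in which the tool goes at most 50 mm and 8.59 degrees, less where a joint would pass 70% of its speed; a pose out of reach is approached as far as the arm can. A call with a gripper value outside its range is refused whole. The fingers move at their own pace and stop on an object; "newtons" is the grip in N (left out, the last holds). Time passes only in rows, so rows that repeat a pose let the fingers close. It gives the time, the measured TCP pose, the force and the opening at its end, in the units of the state.
- robot.sense(): the state, without advancing time (a new reading comes with each control period).
- robot.camera(name): name is "scene" or "side" or "wrist"; returns a dict with "frame" (480x640x3 uint8, blue, green, red), "vfov" (degrees; the focal length in pixels is half the picture's height over the tangent of half this angle, whatever the lens; pixels are square), "cx", "cy" (the principal point, pixels), "eye" and "orientation" of the camera in the world; the wrist camera has in their place "hand_eye" (4x4, takes a point from camera to tool coordinates, whose origin is the TCP and whose axes are the flange's). Camera axes: x right, y up, looking along -z (the intrinsics and any distortion apply to the point x, -y, -z); pixel columns grow to the right and rows downward; lengths in m; the calibration is good to about 2 mm. A picture is of the moment at which its call begins: read the wrist's pose just before it. There is no depth.
- robot.hand_in(): hands the job in, once; it reports no verdict.
The state is a dict: "time_s": time; "joint_pos": joint angles; "dq": joint speeds; "joint_torque": joint torques, N m; "ee_pos": TCP position; "orientation": TCP orientation; "wrist_force": force on the tool from outside, world axes, zero at the start; "moment": the same for the moment, N m; "grip_width": opening from 0.0 (shut) to 1.0 (fully open).
Only numpy, scipy, OpenCV 4.12 (cv2) and the standard library are available. Lean on these libraries where they do the work, as an engineer would, in place of code of your own. Each camera call takes 0.05 s, during which the arm holds its last target.

TASK

A carton of furniture feet lies under the low riser with only its near end sticking out: pull it by that end until it is completely clear of the riser, put it down on the bench and let go, then take it again around its middle, carry it and set it down flat (do not drop it) in the empty place of the interlocking layer on the skid. Then roll the knurled thumbwheel of the tally counter by its edge until the digit 4, for four cartons, stands centred in its window, and let go. Leave the other cartons and the things lying about where they are.

Things in the scene. Friction and masses are not known exactly. Their poses are not given: they have to be found in the camera images.
- carton_mid (a point): Centre (25 mm above its underside) of the waiting cardboard carton, 160 mm long (x), 60 mm wide (y), 50 mm high (z), 0.25 to 0.6 kg. At the start it lies flat on the bench, x roughly along the riser's x, 45 to 60 mm of its near (-x) end sticking out from under the riser. It may go either way round into the layer.
- carton: The same waiting carton; origin at the centre of its underside, same axes.
- riser: Low wooden riser, fixed: board 200 (x) by 160 mm (y) on side panels, 62 mm clear below, top 77 mm above the bench. Origin on the bench under its centre; its open front edge is at x = -100 mm, the carton comes out towards -x (to the robot) and is clear when its centre is beyond x = -180 mm. A tape roll and a glue bottle (150 mm high) stand on the board's rear 110 mm.
- skid: Small slatted wooden pallet, 260 by 260 mm, deck 30 mm above the bench, fixed, at the left or the right. Origin on the bench under its centre. Three cartons like the waiting one (160 x 60 x 50 mm) lie on it as three arms of a pinwheel around a hollow 106 mm square; the fourth arm, on the -x side, is empty.
- gap (a point): Where the waiting carton's centre must come: x = -83, y = +33 mm of the skid, 55 mm above the bench (carton on the deck), its long axis along the skid's y; axes as the skid's. 6 mm clearance: the right carton faces its -y end, the left carton's end faces the last 60 mm (+y part) of its +x side. Fingers fit beside its middle and -y part, where that side faces the hollow.
- right_carton: Carton already on the skid (160 x 60 x 50 mm), long axis along the skid's x, at x = -33, y = -83 mm of the skid. Origin at the centre of its underside.
- far_carton: Carton already on the skid, long axis along the skid's y, at x = +83, y = -33 mm.
- left_carton: Carton already on the skid, long axis along the skid's x, at x = +33, y = +83 mm.
- counter: Tally counter, fixed, on the other side from the skid: dark base plate 150 (x) by 140 mm (y), 10 mm thick; grey housing 114 by 44 mm (y = 0 to 44 mm), 118 mm high, window in its top; the black knurled thumbwheel stands free on its -y side. Origin on the bench, axes along the base plate; digits read upright from the -x side.
- wheel_axle (a point): Point on the thumbwheel's axle half-way through the knurled disc, 66 mm above the bench; the axle runs along y, axes as the counter's. Disc 24 mm thick, 104 mm diameter (109 over the ridges round its edge), flat sides: push its edge or pinch its flat sides from above. A 34 mm gap, crossed only by the 14 mm axle, parts it from the housing; its other side is open.
- window (a point): Centre of the 26 by 24 mm window in the top of the housing, 118 mm above the bench. Black digits 0 to 9 on a white drum (92 mm diameter) that turns with the thumbwheel show in it, one at a time.
- wheel (a joint): Thumbwheel angle in rad, 0 to 5.655 (a stop at each end): digit n is centred in the window at n x 0.6283, so 4 at 2.513. Starts between 3.4 and 4.8. It grows as the wheel's top moves to the counter's -x; rolling the top to +x brings smaller digits. Turns easily (0.04 N m friction) and stays where it is left.
- tape_roll: Bystander: roll of packing tape, 80 mm diameter, 30 mm high, lying on the riser.
- wax_jar: Bystander: amber glass jar, 64 mm diameter, 60 mm high, beside the counter's housing.
- mallet: Bystander: wooden mallet, 200 mm long, at the back right.
- glue_bottle: Bystander: white glue bottle, 56 mm diameter, 150 mm high, standing on the riser.
- chisel: Bystander: carving tool, 190 mm long, at the back.
- brush: Bystander: flat brush, 190 mm long, lying behind the counter.

How it is judged:
By the outcome, as a careful person would: the job done as asked, in the order asked, and still so for the second after the job is handed in, with the robot touching nothing.
It also fails if it takes over 72 s, if anything falls off the work surface, if the arm or the gripper's body presses on something with over 40 N, if the wrist force passes 120 N, or if a joint passes its speed limit or range.

## Working session

There is one attempt and no reset: what is moved stays moved. The work goes in short steps, Python scripts to look and compute and a tool call to move; the robot and the scene stay as the last step left them, time stands still between calls to the robot, and variables do not carry over. Pictures are saved under pics/ and viewed, and the job is handed in when it is done.

Besides the shell and the picture viewer there is one more tool, called after "Emit:" in YAML: its name, and indented under it one key for each argument. step_arm: Moves the arm, as the interface text tells. Its arguments: {"type":"object","properties":{"rows":{"type":"array","items":{"type":"array","items":{"type":"number"}}},"newtons":{"type":"number"}},"required":["rows"]}

```bash
ls; mkdir -p pics
python3 - <<'E'
from workcell import robot
import cv2
print(robot.sense())
for n in ("scene","side","wrist"):
    c=robot.camera(n); cv2.imwrite(f"pics/a_{n}.png",c.pop("frame")); print(n,c)
E
```

```text
pics
{'time_s': 0.0, 'joint_pos': array([-1.10298439e-01,  3.78045830e-01,  7.96297125e-02,  1.27435701e+00,
        1.04335760e-05,  1.46045409e+00]), 'dq': array([-0.00308915, -0.00086099, -0.00164832, -0.00202044, -0.00117537,
       -0.00075154]), 'joint_torque': array([ 5.03441061e-04, -4.63600910e+01,  2.69876987e+01,  2.07655923e-02,
       -6.74222474e-05, -6.15417605e-06]), 'ee_pos': array([5.74365273e-01, 8.05128815e-05, 2.30372153e-01]), 'orientation': array([-7.74861604e-04,  7.07090956e-01,  7.07121915e-01, -6.13634957e-04]), 'wrist_force': array([6.13677977e-04, 7.37198555e-02, 6.34614177e-01]), 'moment': array([ 0.06265597, -0.02275432, -0.00744963]), 'grip_width': 1.0019446226723772}
scene {'vfov': 52.901205192491176, 'cx': 311.40394648959307, 'cy': 244.22344601331764, 'eye': array([1.05318418, 0.46931638, 0.90700683]), 'orientation': array([0.35264377, 0.12236206, 0.30948369, 0.87457975])}
side {'vfov': 44.699435819355756, 'cx': 314.63346341236854, 'cy': 235.51974236368085, 'eye': array([0.25572457, 0.91172359, 0.71706184]), 'orientation': array([-0.16472391, -0.08071561,  0.46641865,  0.865335  ])}
wrist {'vfov': 60.91410609211625, 'cx': 326.42175999642257, 'cy': 238.87959503849723, 'hand_eye': array([[ 1.56050233e-03,  9.65836956e-01,  2.59145787e-01,
         6.45835046e-02],
       [ 9.99998444e-01, -1.72028876e-03,  3.89813638e-04,
         2.51322892e-04],
       [ 8.22302002e-04,  2.59144775e-01, -9.65838138e-01,
        -1.42419757e-01],
       [ 0.00000000e+00,  0.00000000e+00,  0.00000000e+00,
         1.00000000e+00]])}
```

View pics/a_scene.png

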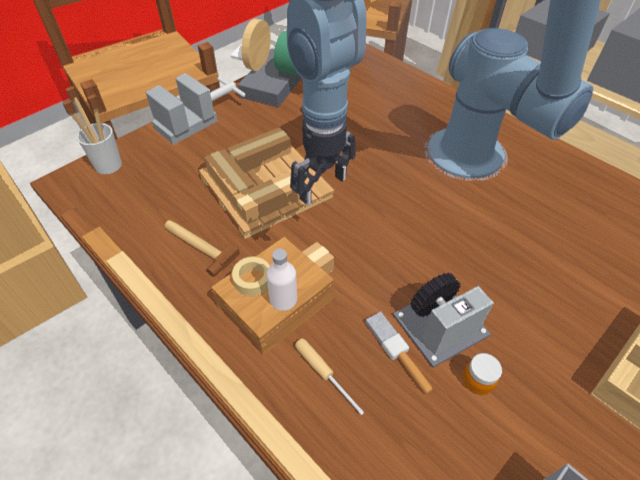

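View pics/a_side.png

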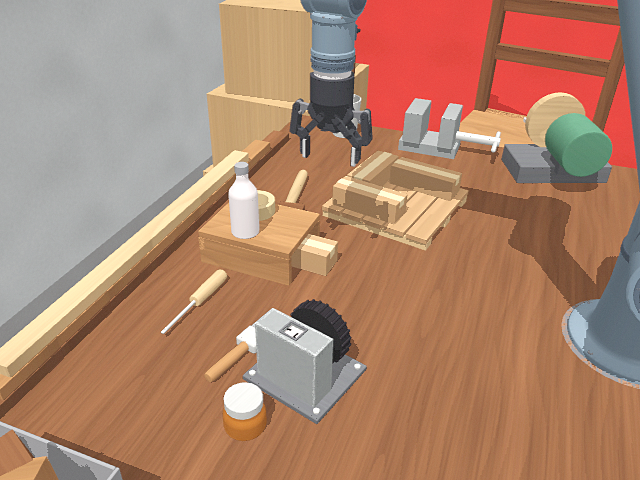

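View pics/a_wrist.png

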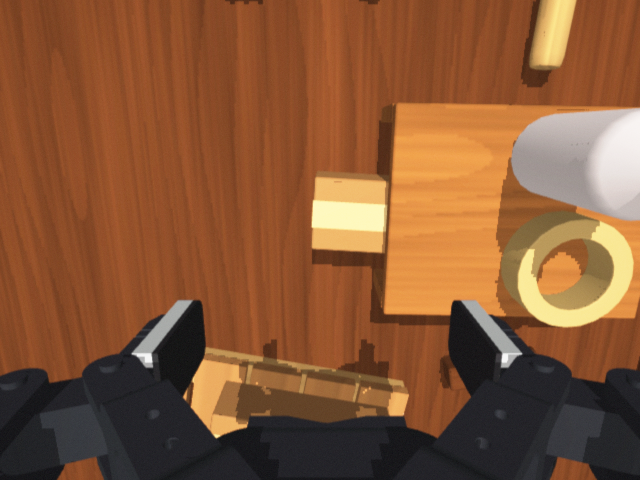

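```bash
cat > h.py <<'E'
import numpy as np, cv2, json
from scipy.spatial.transform import Rotation as R
def q2r(q): return R.from_quat([q[1],q[2],q[3],q[0]])
def grab(n,name):
    from workcell import robot
    s=robot.sense(); c=robot.camera(n); cv2.imwrite(f"pics/{name}.png",c["frame"])
    if n=="wrist":
        T=np.eye(4); T[:3,:3]=q2r(s["orientation"]).as_matrix(); T[:3,3]=s["ee_pos"]
        T=T@np.array(c["hand_eye"])
    else:
        T=np.eye(4); T[:3,:3]=q2r(c["orientation"]).as_matrix(); T[:3,3]=c["eye"]
    f=240/np.tan(np.radians(c["vfov"])/2)
    d=dict(T=T.tolist(),f=f,cx=c["cx"],cy=c["cy"]); json.dump(d,open(f"pics/{name}.json","w"))
    return c["frame"],d
def load(name): return json.load(open(f"pics/{name}.json"))
def ray(d,u,v):
    T=np.array(d["T"]); r=T[:3,:3]@np.array([(u-d["cx"])/d["f"],-(v-d["cy"])/d["f"],-1]); return T[:3,3],r/np.linalg.norm(r)
def plane(d,u,v,z):
    o,r=ray(d,u,v); return o+r*(z-o[2])/r[2]
def proj(d,p):
    T=np.array(d["T"]); q=T[:3,:3].T@(np.array(p)-T[:3,3]); return d["cx"]+d["f"]*q[0]/-q[2], d["cy"]-d["f"]*q[1]/-q[2]
def tri(l):
    A=np.zeros((3,3));b=np.zeros(3)
    for d,u,v in l:
        o,r=ray(d,u,v);P=np.eye(3)-np.outer(r,r);A+=P;b+=P@o
    p=np.linalg.solve(A,b); return p,[np.linalg.norm((np.eye(3)-np.outer(ray(d,u,v)[1],ray(d,u,v)[1]))@(p-ray(d,u,v)[0])) for d,u,v in l]
def crop(name,x0,y0,x1,y1,k,out):
    i=cv2.imread(f"pics/{name}.png")[y0:y1,x0:x1]; cv2.imwrite(f"pics/{out}.png",cv2.resize(i,None,fx=k,fy=k,interpolation=cv2.INTER_CUBIC))
E
python3 - <<'E'
from h import *
for n in("scene","side","wrist"): grab(n,"b_"+n)
d=load("b_wrist")
for u,v in((315,172),(313,249),(386,178),(383,250)): print(plane(d,u,v,.05))
for u,v in((393,104),(385,312)): print(plane(d,u,v,.077))
crop("b_scene",190,110,350,320,3.5 and 3,"c1"); crop("b_side",190,140,470,290,2.8,"c2"); crop("b_scene",360,260,520,400,4,"c3"); crop("b_side",230,280,390,420,4,"c4")
E
```

```text
[0.56564719 0.03228815 0.05      ]
[ 0.56363864 -0.03076935  0.05      ]
[0.62160042 0.02769479 0.05      ]
[ 0.62145519 -0.03151004  0.05      ]
[0.62054563 0.0816351  0.077     ]
[ 0.6210768  -0.07452023  0.077     ]
```

View pics/c1.png

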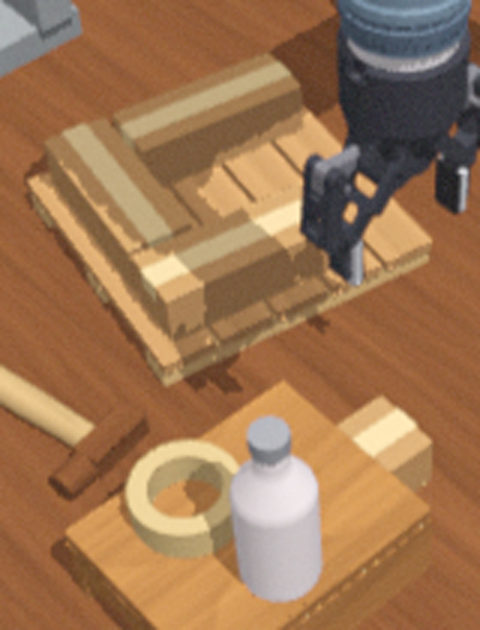

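View pics/c2.png

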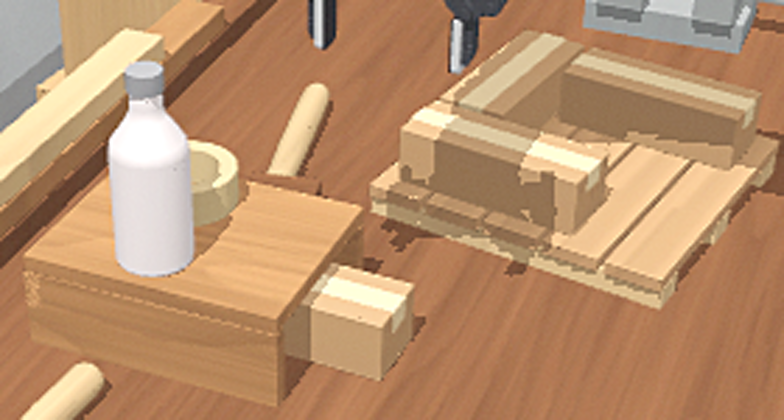

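View pics/c3.png

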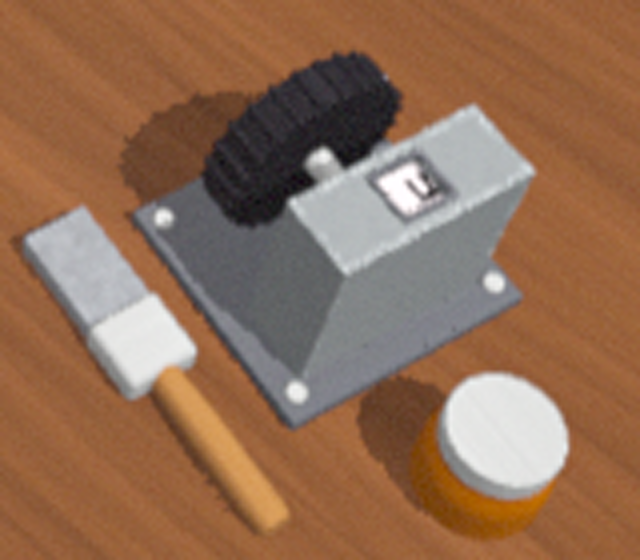

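View pics/c4.png

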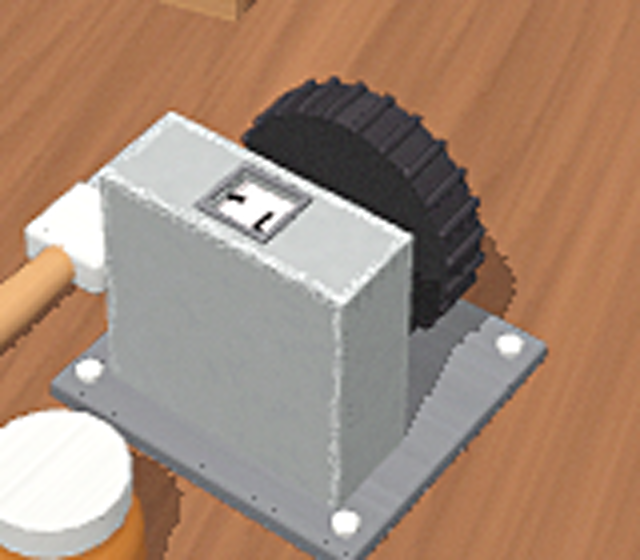

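Run:
```python
from h import *
s=load("b_side");c=load("b_scene")
for u,v in((662,283),(372,188),(778,138)): print("deck",plane(s,190+u/2.8,140+v/2.8,.03))
for u,v in((165,372),(30,180),(430,242)): print("deck sc",plane(c,190+u/3,110+v/3,.03))
# carton near-end top corners
for (a,b) in (((413,286),(384,416)),): pass
print("carton side", [plane(s,190+u/2.8,140+v/2.8,.05)[:2] for u,v in((413,286),(385,323))])
# left carton top corners on skid z=.08 : side
print("left side",[plane(s,190+u/2.8,140+v/2.8,.08)[:2] for u,v in((401,123),(430,100),(607,155),(572,178))])
# counter base plate z .01
print("plate sc",[plane(c,360+u/4,260+v/4,.01)[:2] for u,v in((133,215),(293,427),(522,295))])
print("plate sd",[plane(s,230+u/4,280+v/4,.01)[:2] for u,v in((548,348),(52,385))])
print("housing sc",[plane(c,360+u/4,260+v/4,.118)[:2] for u,v in((290,203),(345,273),(535,175),(477,105))])
print("housing sd",[plane(s,230+u/4,280+v/4,.118)[:2] for u,v in((100,180),(342,305),(412,238),(170,113))])
```

```text
deck [ 0.39474446 -0.13007743  0.03      ]
deck [ 0.64608269 -0.17775007  0.03      ]
deck [ 0.34855356 -0.39303962  0.03      ]
deck sc [ 0.65806623 -0.17556247  0.03      ]
deck sc [ 0.60372832 -0.43363819  0.03      ]
deck sc [ 0.40357674 -0.13146226  0.03      ]
carton side [array([ 0.55837688, -0.02673266]), array([0.56131774, 0.02459863])]
left side [array([ 0.63204272, -0.20471093]), array([ 0.62312566, -0.25200422]), array([ 0.4634761 , -0.21752158]), array([ 0.48001939, -0.17175562])]
plate sc [array([0.56149598, 0.20437957]), array([0.59744038, 0.33753981]), array([0.45318868, 0.37522765])]
plate sd [array([0.41125303, 0.24343331]), array([0.59044791, 0.33707353])]
housing sc [array([0.56238823, 0.28348259]), array([0.57419825, 0.32380798]), array([0.46599355, 0.3550586 ]), array([0.45182642, 0.31305129])]
housing sd [array([0.56925651, 0.32636746]), array([0.46131999, 0.3529895 ]), array([0.44969153, 0.31177021]), array([0.56086422, 0.28145078])]
```

Emit:
step_arm:
  rows:
    - [0,0.013,0.08,0,0,-87.5,1]
    - [0,0.013,0.08,0,0,-87.5,1]
    - [0,0.013,0.08,0,0,-87.5,1]
    - [0,0.013,0.08,0,0,-87.5,1]
    - [0,0.013,0.08,0,0,-87.5,1]
    - [0,0.013,0.08,0,0,-87.5,1]
    - [0,0.013,0.08,0,0,-87.5,1]
    - [0,0.013,0.08,0,0,-87.5,1]
    - [0,0.013,0.08,0,0,-87.5,1]
    - [0,0.013,0.08,0,0,-87.5,1]
    - [0,0.013,0.08,0,0,-87.5,1]
    - [0,0.013,0.08,0,0,-87.5,1]

```text
time_s: 1.5
ee_pos: [0.588, -0.0, 0.1513]
orientation: [-0.0, 0.023, 1.0, -0.0]
wrist_force: [-0.0, -0.0, -1.0]
grip_width: 1.001
```

Run:
```python
from h import *
for n in("wrist","scene"): grab(n,"d_"+n)
crop("d_scene",200,100,440,300,3.3,"d_scene2")
```

```text
(no output)
```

View pics/d_wrist.png

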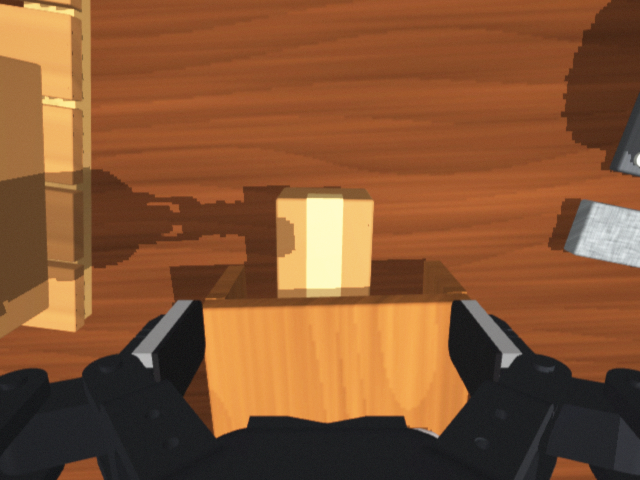

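View pics/d_scene2.png

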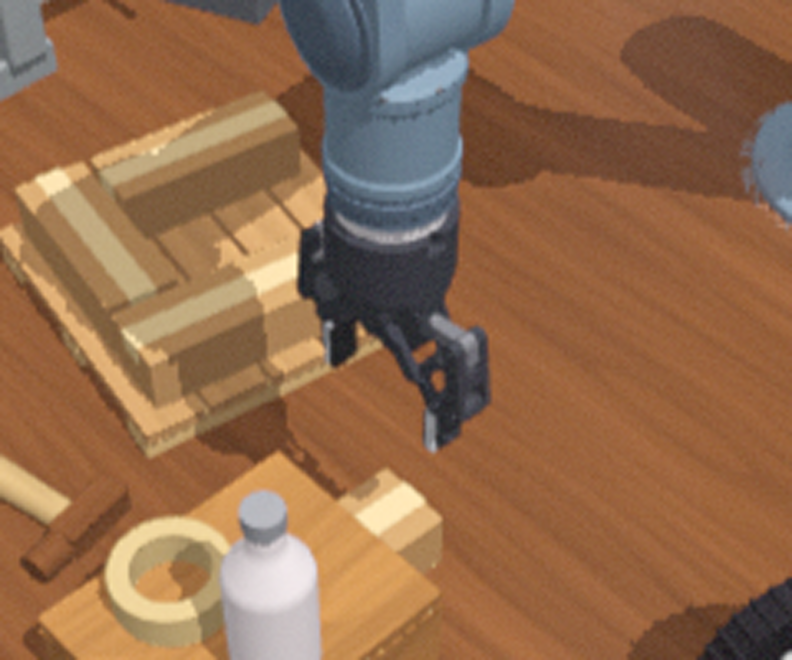

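Run:
```python
from h import *
d=load("d_wrist")
for u,v in((277,199),(373,199),(277,293),(371,293)): print(plane(d,u,v,.05))
for u,v in((204,305),(468,299)): print(plane(d,u,v,.077))
```

```text
[ 0.56182461 -0.02941306  0.05      ]
[0.56438986 0.02835811 0.05      ]
[ 0.62245588 -0.03400749  0.05      ]
[0.62513389 0.02617795 0.05      ]
[ 0.61693023 -0.07247118  0.077     ]
[0.61994788 0.07890497 0.077     ]
```

Emit:
step_arm:
  rows:
    - [0.006,0,0.04,0,0,0,1]
    - [0.006,0,0.08,0,0,0,1]
    - [0.006,0,0.11,0,0,0,1]
    - [0.006,0,0.125,0,0,0,1]
    - [0.006,0,0.134,0,0,0,1]
    - [0.006,0,0.138,0,0,0,1]
    - [0.006,0,0.138,0,0,0,0.4]
    - [0.006,0,0.138,0,0,0,0.3]
    - [0.006,0,0.138,0,0,0,0.3]
    - [0.006,0,0.138,0,0,0,0.3]
    - [0.006,0,0.138,0,0,0,0.3]
    - [0.006,0,0.138,0,0,0,0.3]
  newtons: 40

```text
time_s: 2.8
ee_pos: [0.5832, -0.0002, 0.0148]
orientation: [0.001, 0.022, 1.0, -0.0]
wrist_force: [-1.2, -1.2, 6.0]
grip_width: 0.695
```

Emit:
step_arm:
  rows:
    - [0.005,0,0,0,0,0,0.3]
    - [0.015,0,0,0,0,0,0.3]
    - [0.03,0,0,0,0,0,0.3]
    - [0.05,0,0,0,0,0,0.3]
    - [0.07,0,0,0,0,0,0.3]
    - [0.09,0,0,0,0,0,0.3]
    - [0.11,0,0,0,0,0,0.3]
    - [0.125,0,0,0,0,0,0.3]
    - [0.135,0,0,0,0,0,0.3]
    - [0.14,0,0,0,0,0,0.3]
    - [0.14,0,0,0,0,0,0.3]

```text
time_s: 3.9
ee_pos: [0.4439, 0.0063, 0.0147]
orientation: [0.002, 0.022, 1.0, -0.0]
wrist_force: [2.3, -1.0, 9.3]
grip_width: 0.7
```

Run:
```python
from h import *
grab("side","e_side"); print(__import__("workcell").robot.sense()["wrist_force"])
```

```text
[0.89370241 0.61580676 9.88967416]
```

View pics/e_side.png

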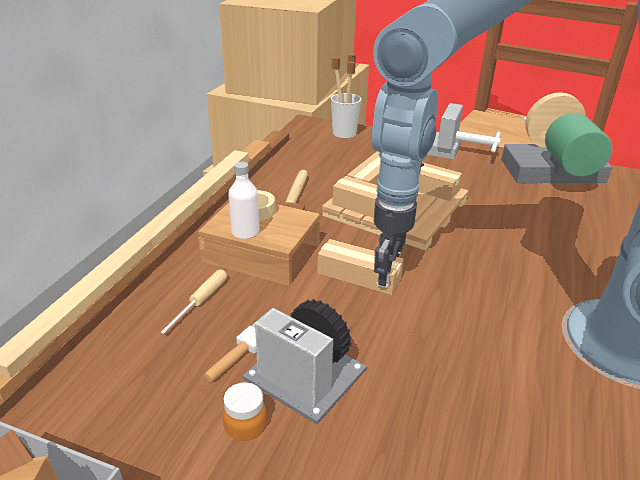

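The carton lies fully clear of the riser, gripped at its near end near (385,265). Releasing and rising to look.

Emit:
step_arm:
  rows:
    - [0,0,0,0,0,0,1]
    - [0,0,0,0,0,0,1]
    - [0,0,0,0,0,0,1]
    - [0,0,0,0,0,0,1]
    - [0,0,-0.03,0,0,0,1]
    - [0,0,-0.07,0,0,0,1]
    - [-0.03,0,-0.11,0,0,0,1]
    - [-0.05,0,-0.15,0,0,0,1]
    - [-0.06,0,-0.18,0,0,0,1]
    - [-0.06,0,-0.19,0,0,0,1]
    - [-0.06,0,-0.19,0,0,0,1]

```text
time_s: 5.05
ee_pos: [0.5028, 0.0037, 0.2041]
orientation: [0.001, 0.022, 1.0, -0.0]
wrist_force: [-0.2, -0.7, -0.4]
grip_width: 0.999
```

Run:
```python
from h import *
grab("wrist","f_wrist")
```

```text
(no output)
```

View pics/f_wrist.png

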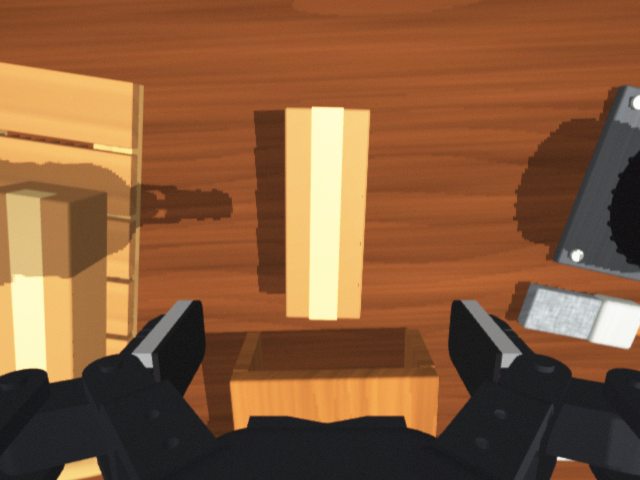

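Run:
```python
from h import *
d=load("f_wrist")
P=np.array([plane(d,u,v,.05)[:2] for u,v in((285,108),(369,110),(286,317),(361,319))]); print(P,P.mean(0))
a=P[2:].mean(0)-P[:2].mean(0); print(np.hypot(*a),np.degrees(np.arctan2(a[1],a[0])))
```

```text
[[ 0.42225176 -0.02235945]
 [ 0.42601853  0.0357237 ]
 [ 0.58000646 -0.03239028]
 [ 0.58425278  0.02701544]] [0.50313238 0.00199735]
0.15827205148448864 -3.3938360987419034
```

Emit:
step_arm:
  rows:
    - [-0.008,-0.0016,0.04,0,0,0.9,1]
    - [-0.008,-0.0016,0.085,0,0,0.9,1]
    - [-0.008,-0.0016,0.13,0,0,0.9,1]
    - [-0.008,-0.0016,0.165,0,0,0.9,1]
    - [-0.008,-0.0016,0.183,0,0,0.9,1]
    - [-0.008,-0.0016,0.189,0,0,0.9,1]
    - [-0.008,-0.0016,0.189,0,0,0.9,0.3]
    - [-0.008,-0.0016,0.189,0,0,0.9,0.3]
    - [-0.008,-0.0016,0.189,0,0,0.9,0.3]
    - [-0.008,-0.0016,0.189,0,0,0.9,0.3]
    - [-0.008,-0.0016,0.189,0,0,0.9,0.3]
    - [-0.008,-0.0016,0.189,0,0,0.9,0.3]
  newtons: 50

```text
time_s: 6.3
ee_pos: [0.5105, 0.0017, 0.0149]
orientation: [0.001, 0.03, 1.0, -0.0]
wrist_force: [-0.9, -0.5, 0.8]
grip_width: 0.696
```

Emit:
step_arm:
  rows:
    - [0,0,-0.01,0,0,0,0.3]
    - [0,0,-0.03,0,0,0,0.3]
    - [0,0,-0.06,0,0,0,0.3]
    - [0,0,-0.1,0,0,0,0.3]
    - [0,0,-0.14,0,0,0,0.3]
    - [0.01,-0.02,-0.17,0,0,8,0.3]
    - [0.02,-0.045,-0.18,0,0,16,0.3]
    - [0.03,-0.075,-0.18,0,0,24,0.3]
    - [0.04,-0.105,-0.18,0,0,32,0.3]
    - [0.045,-0.13,-0.18,0,0,40,0.3]
    - [0.05,-0.15,-0.18,0,0,48,0.3]
    - [0.055,-0.17,-0.18,0,0,54,0.3]

```text
time_s: 7.5
ee_pos: [0.4442, -0.1654, 0.1947]
orientation: [-0.0, 0.483, 0.876, 0.0]
wrist_force: [0.6, 1.0, -4.7]
grip_width: 0.692
```

Emit:
step_arm:
  rows:
    - [-0.012,-0.015,0,0,0,7,0.3]
    - [-0.025,-0.03,0,0,0,15,0.3]
    - [-0.038,-0.045,0,0,0,23,0.3]
    - [-0.048,-0.053,0,0,0,31,0.3]
    - [-0.054,-0.058,0,0,0,38,0.3]
    - [-0.056,-0.059,0,0,0,42.5,0.3]
    - [-0.056,-0.059,0,0,0,42.5,0.3]
    - [-0.056,-0.059,0,0,0,42.5,0.3]

```text
time_s: 8.3
ee_pos: [0.4252, -0.2433, 0.1945]
orientation: [-0.0, 0.765, 0.644, 0.0]
wrist_force: [-0.5, -0.2, -4.0]
grip_width: 0.698
```

Run:
```python
from h import *
for n in("wrist","side","scene"): grab(n,"g_"+n)
crop("g_side",300,130,500,280,4,"g_side2")
crop("g_scene",190,110,370,250,4,"g_scene2")
```

```text
(no output)
```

View pics/g_wrist.png

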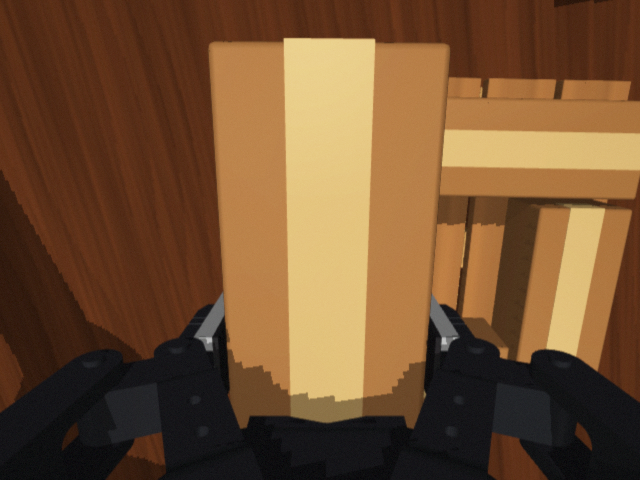

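View pics/g_side2.png

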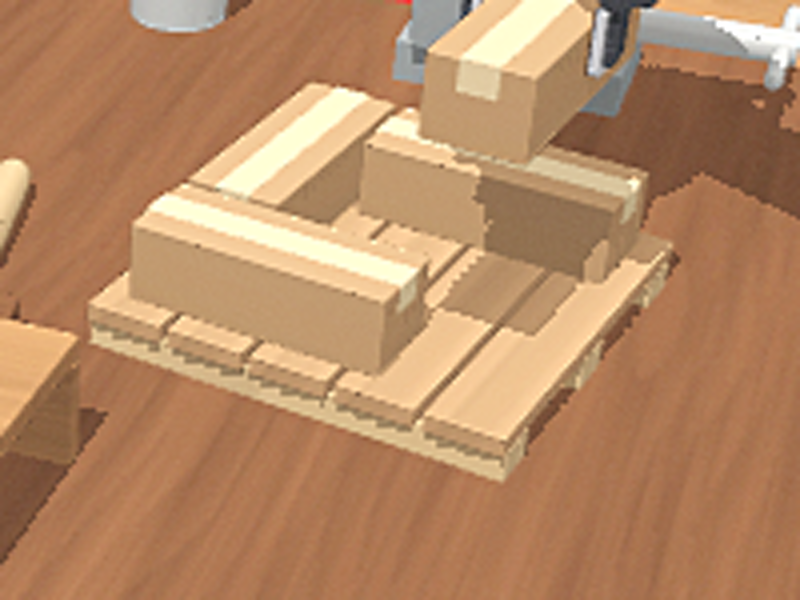

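View pics/g_scene2.png

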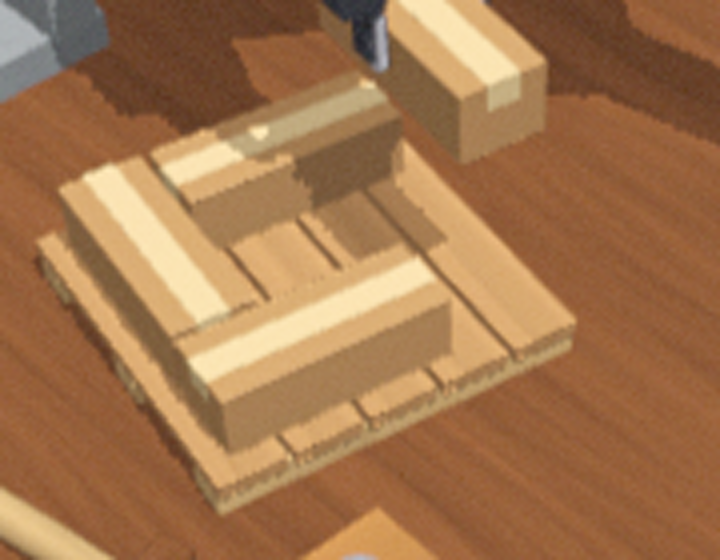

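```bash
cat > skid.py <<'E'
from h import *
s=load("g_side");c=load("g_scene");w=load("g_wrist")
S=lambda u,v:(300+u/4,130+v/4); C=lambda u,v:(190+u/4,110+v/4)
# model pts in skid frame (x,y,z)
L=lambda x,y,z:(x,y,z)
obs=[(s,S(132,226),(.113,.113,.08)),(s,S(428,265),(-.047,.053,.08)),(s,S(385,302),(-.047,.113,.08)),(s,S(183,186),(.113,.053,.08)),
(s,S(650,176),(-.113,-.113,.08)),(s,S(613,211),(-.113,-.053,.08)),(s,S(363,147),(.047,-.053,.08)),
(s,S(508,445),(-.13,.13,.03)),(s,S(672,250),(-.13,-.13,.03)),(s,S(90,305),(.13,.13,.03)),
(c,C(452,299),(-.047,.113,.08)),(c,C(430,258),(-.047,.053,.08)),(c,C(222,405),(.113,.113,.08)),(c,C(175,350),(.113,.053,.08)),
(c,C(402,128),(-.113,-.053,.08)),(c,C(372,78),(-.113,-.113,.08)),
(c,C(575,325),(-.13,.13,.03)),(c,C(220,492),(.13,.13,.03)),(c,C(40,240),(.13,-.13,.03))]
def fit(obs):
    m=np.array([o[2][:2] for o in obs]);p=np.array([plane(o[0],*o[1],o[2][2])[:2] for o in obs])
    mc,pc=m.mean(0),p.mean(0); H=(m-mc).T@(p-pc); th=np.arctan2(H[0,1]-H[1,0],H[0,0]+H[1,1])
    r=np.array([[np.cos(th),-np.sin(th)],[np.sin(th),np.cos(th)]]); t=pc-r@mc
    return th,t,r,(p-(m@r.T+t))*1000
for name,o in (("side",obs[:10]),("scene",obs[10:]),("both",obs),("cartons",[k for k in obs if k[2][2]==.08])):
    th,t,r,e=fit(o); print(name,np.degrees(th).round(2),t.round(4),"gap",(r@[-.083,.033]+t).round(4)); print(e.round(1).tolist())
for u,v in((211,43),(449,44)): print("end",plane(w,u,v,.2297))
E
python3 skid.py
```

```text
side -11.21 [ 0.4972 -0.2809] gap [ 0.4221 -0.2324]
[[-1.6, -1.0], [0.7, 6.0], [1.0, -4.5], [-1.2, 0.6], [1.0, 0.7], [2.0, -5.7], [-0.2, 2.0], [-1.4, -1.8], [1.4, 6.2], [-1.7, -2.6]]
scene -12.02 [ 0.5043 -0.2762] gap [ 0.43   -0.2267]
[[-2.5, -7.2], [-5.1, 15.4], [-2.3, -2.9], [2.2, 1.3], [9.5, 0.2], [1.2, 5.6], [0.1, -7.3], [-2.4, -1.8], [-0.6, -3.2]]
both -11.56 [ 0.5006 -0.2788] gap [ 0.4259 -0.2298]
[[-5.5, -2.3], [-3.1, 3.6], [-3.1, -6.7], [-4.7, -0.8], [-1.9, -2.2], [-1.2, -8.6], [-3.3, 0.1], [-5.8, -4.5], [-1.4, 3.2], [-5.7, -3.8], [2.2, -4.5], [-0.9, 18.2], [2.1, -1.5], [6.2, 2.8], [13.0, 3.7], [4.2, 9.2], [5.1, -3.9], [2.1, -0.6], [1.8, -1.5]]
cartons -11.55 [ 0.5009 -0.2779] gap [ 0.4262 -0.2289]
[[-5.8, -3.2], [-3.3, 2.8], [-3.4, -7.6], [-5.0, -1.6], [-2.2, -3.1], [-1.5, -9.4], [-3.6, -0.8], [1.9, -5.3], [-1.2, 17.3], [1.8, -2.3], [5.9, 2.0], [12.7, 2.9], [3.9, 8.4]]
end [ 0.41252807 -0.1551778   0.2297    ]
end [ 0.46902372 -0.16508845  0.2297    ]
```

Emit:
step_arm:
  rows:
    - [-0.01,-0.016,-0.03,0,0,0,0.3]
    - [-0.02,-0.035,-0.07,0,0,0,0.3]
    - [-0.03,-0.05,-0.1,0,0,0,0.3]
    - [-0.04,-0.06,-0.12,0,0,0,0.3]
    - [-0.04,-0.064,-0.13,0,0,0,0.3]
    - [-0.04,-0.064,-0.13,0,0,0,0.3]
    - [-0.04,-0.064,-0.13,0,0,0,0.3]

```text
time_s: 9.15
ee_pos: [0.3558, -0.2714, 0.3234]
orientation: [-0.001, 0.765, 0.644, 0.0]
wrist_force: [0.4, -0.1, -5.9]
grip_width: 0.691
```

Run:
```python
from h import *
grab("wrist","i_wrist")
crop("f_wrist",0,40,240,390,1.7,"f2")
```

```text
(no output)
```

View pics/i_wrist.png

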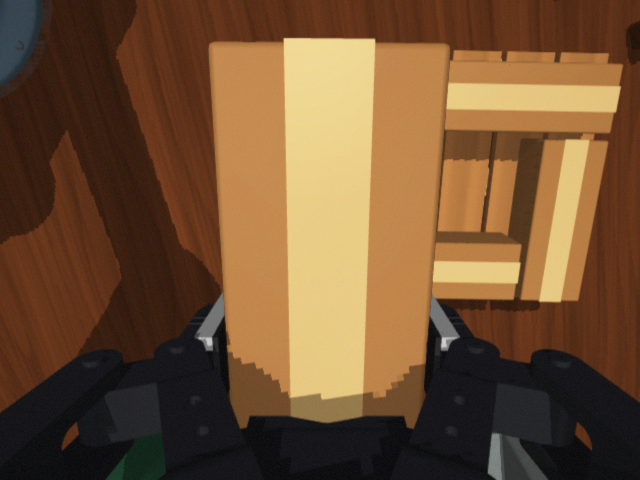

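View pics/f2.png

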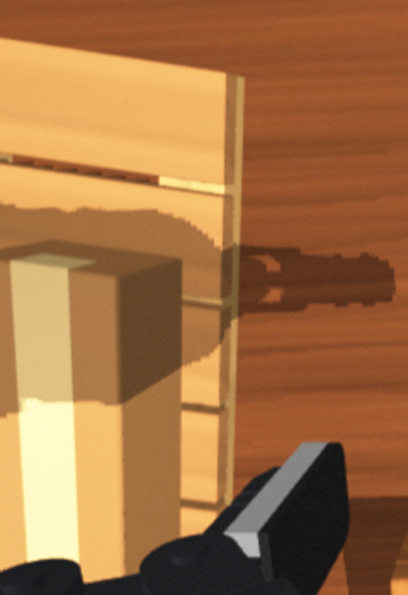

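Run:
```python
from h import *
crop("i_wrist",430,40,640,310,2.2,"i2")
crop("i_wrist",500,40,640,310,2.2,"i3")
```

```text
(no output)
```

View pics/i2.png

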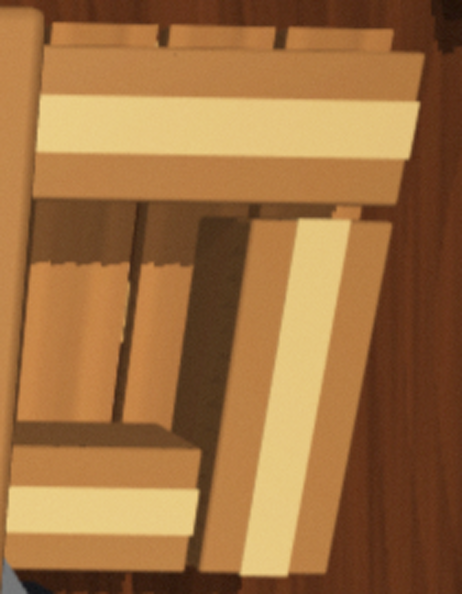

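```bash
cat > skid2.py <<'E'
from skid import *
print("-----")
i=load("i_wrist");f=load("f_wrist")
I=lambda u,v:(430+u/2.2,40+v/2.2);F=lambda u,v:(u/1.7,40+v/1.7)
o=[(i,I(424,54),(.113,.113,.08)),(i,I(398,204),(.113,.053,.08)),(i,I(391,222),(.113,.047,.08)),(i,I(250,219),(.053,.047,.08)),
(i,I(325,574),(.113,-.113,.08)),(i,I(200,571),(.053,-.113,.08)),(i,I(200,449),(.047,-.053,.08)),(i,I(186,571),(.047,-.113,.08))]
g=[(f,F(118,275),(-.047,.113,.08)),(f,F(225,72),(-.13,.13,.03))]
for n,q in(("i",o),("if",o+g)):
    th,t,r,e=fit(q); print(n,np.degrees(th).round(2),t.round(4),"gap",(r@[-.083,.033]+t).round(4)); print(e.round(1).tolist())
for q in g: print(plane(q[0],*q[1],q[2][2])[:2], r@q[2][:2]+t)
E
python3 skid2.py | sed '1,/-----/d'
```

```text
i -10.62 [ 0.501  -0.2861] gap [ 0.4255 -0.2384]
[[-0.5, -1.6], [0.8, 0.3], [-0.9, -0.7], [0.1, -0.5], [-0.7, 0.7], [1.4, 0.9], [-1.0, -0.1], [0.9, 0.9]]
if -10.81 [ 0.5013 -0.2859] gap [ 0.4259 -0.2379]
[[-1.1, -1.4], [0.4, 0.5], [-1.3, -0.5], [-0.3, -0.6], [-0.5, 0.7], [1.5, 0.8], [-1.0, -0.3], [1.0, 0.7], [0.4, 0.4], [0.9, -0.2]]
[ 0.4766474  -0.16567857] [ 0.47628992 -0.16604272]
[ 0.39881748 -0.13398785] [ 0.39794907 -0.13378268]
```

Emit:
step_arm:
  rows:
    - [0.01,0.016,0.03,0,0,1,0.3]
    - [0.02,0.035,0.07,0,0,1,0.3]
    - [0.03,0.05,0.11,0,0,1,0.3]
    - [0.037,0.06,0.15,0,0,1,0.3]
    - [0.0388,0.062,0.18,0,0,1,0.3]
    - [0.0388,0.062,0.198,0,0,1,0.3]
    - [0.0388,0.062,0.203,0,0,1,0.3]
    - [0.0388,0.062,0.203,0,0,1,0.3]
    - [0.0388,0.062,0.203,0,0,1,0.3]

```text
time_s: 10.1
ee_pos: [0.4239, -0.2447, 0.122]
orientation: [0.001, 0.771, 0.637, 0.0]
wrist_force: [-0.3, -0.9, -3.7]
grip_width: 0.695
```

Run:
```python
from h import *
for n in("wrist","side","scene"): grab(n,"j_"+n)
crop("j_side",300,110,500,260,4,"j_side2")
```

```text
(no output)
```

View pics/j_wrist.png

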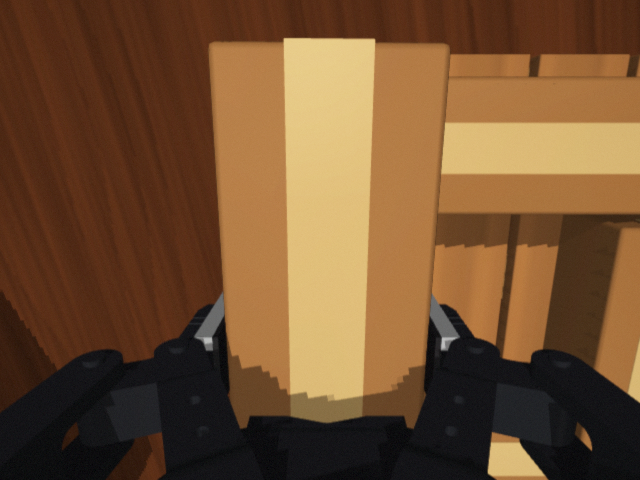

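View pics/j_side2.png

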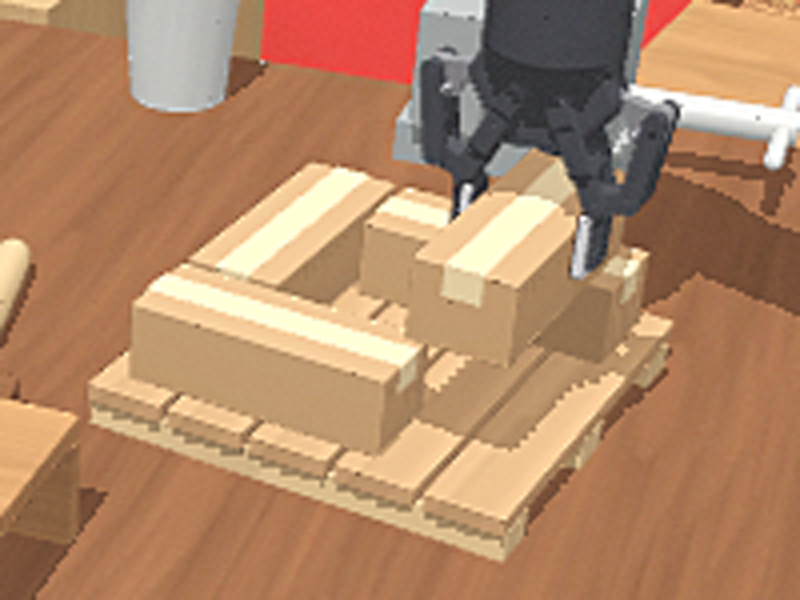

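Emit:
step_arm:
  rows:
    - [0.001,0,0.01,0,0,0,0.3]
    - [0.001,0,0.02,0,0,0,0.3]
    - [0.001,0,0.024,0,0,0,0.3]
    - [0.001,0,0.024,0,0,0,0.3]
    - [0.001,0,0.024,0,0,0,0.3]

```text
time_s: 10.75
ee_pos: [0.4233, -0.2433, 0.0971]
orientation: [-0.0, 0.771, 0.637, -0.0]
wrist_force: [-0.5, -0.2, -4.1]
grip_width: 0.69
```

Run:
```python
from h import *
from workcell import robot
s=robot.sense();print(s["ee_pos"],s["orientation"])
for n in("wrist","side","scene"): grab(n,"k_"+n)
crop("k_side",300,110,500,260,4,"k_side2")
crop("k_scene",190,90,370,230,4,"k_scene2")
```

```text
[ 0.42333859 -0.24333922  0.09706812] [-2.74679542e-04  7.71093264e-01  6.36722153e-01 -5.47536266e-05]
```

View pics/k_wrist.png

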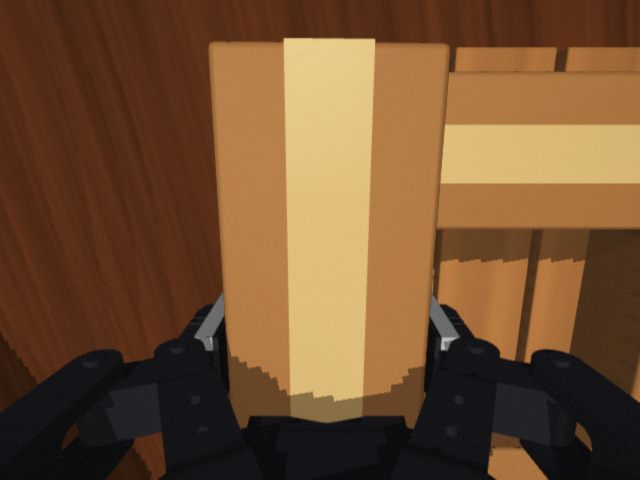

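View pics/k_side2.png

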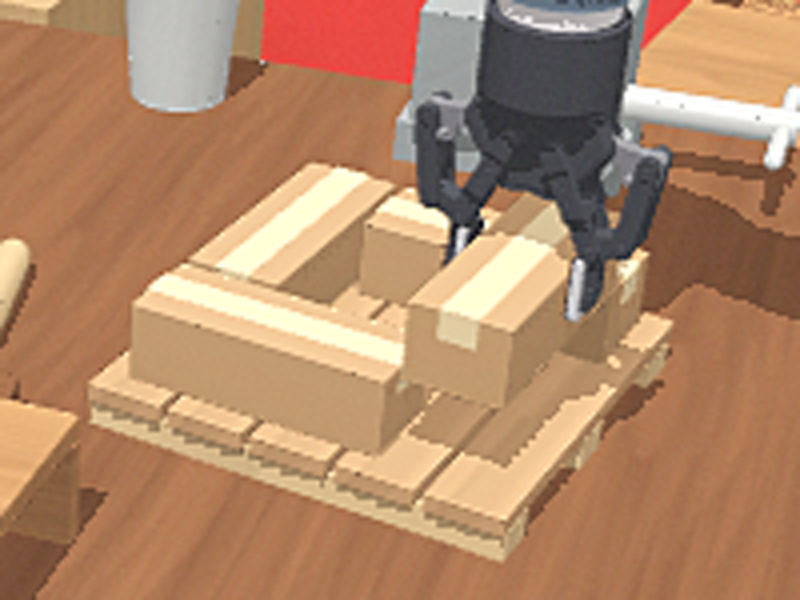

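View pics/k_scene2.png

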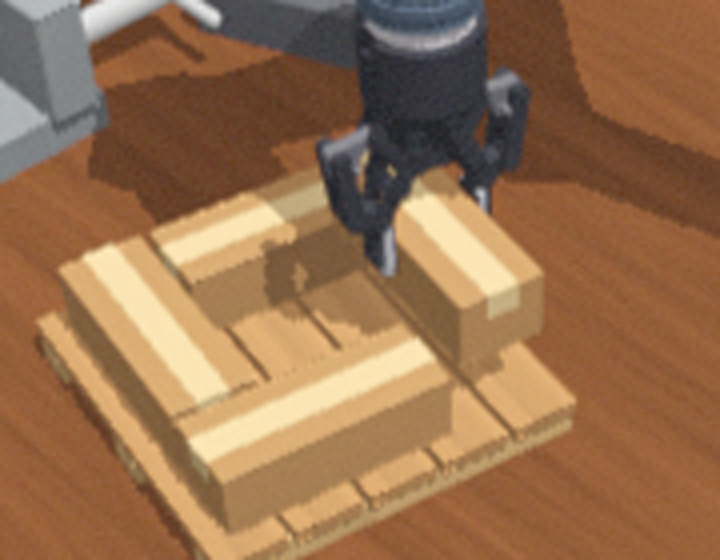

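Run:
```python
from h import *
d=load("k_wrist"); th=np.radians(-10.8); R2=np.array([[np.cos(th),np.sin(th)],[-np.sin(th),np.cos(th)]]); t=[.5012,-.286]
sk=lambda u,v,z:(R2@(plane(d,u,v,z)[:2]-t)*1000).round(1)
print("held end",sk(211,43,.1322),sk(449,44,.1322), "left outer",sk(470,72,.08),sk(630,72,.08),"left inner",sk(450,228,.08),sk(630,228,.08))
```

```text
held end [-111.8  112.1] [-54.4 111.8] left outer [-31.7 112.1] [ 26.5 112.1] left inner [-34.5  53.7] [37.7 53.7]
```

Emit:
step_arm:
  rows:
    - [0,0,0.01,0,0,0,0.3]
    - [0,0,0.02,0,0,0,0.3]
    - [0,0,0.03,0,0,0,0.3]
    - [0,0,0.04,0,0,0,0.3]
    - [0,0,0.046,0,0,0,0.3]
    - [0,0,0.05,0,0,0,0.3]
    - [0,0,0.051,0,0,0,0.3]
    - [0,0,0.052,0,0,0,0.3]
    - [0,0,0.052,0,0,0,0.3]

```text
time_s: 11.8
ee_pos: [0.4238, -0.2437, 0.0456]
orientation: [0.0, 0.771, 0.637, 0.0]
wrist_force: [-0.9, -0.5, -3.4]
grip_width: 0.693
```

Not yet in contact; lower in small steps.

Emit:
step_arm:
  rows:
    - [0,0,0.001,0,0,0,0.3]
    - [0,0,0.001,0,0,0,0.3]
    - [0,0,0.001,0,0,0,0.3]

```text
time_s: 12.1
ee_pos: [0.424, -0.2438, 0.0449]
orientation: [0.001, 0.771, 0.637, 0.0]
wrist_force: [-0.3, 0.4, 0.4]
grip_width: 0.699
```

Emit:
step_arm:
  rows:
    - [0,0,0.0005,0,0,0,0.8]
    - [0,0,0.0005,0,0,0,1]
    - [0,0,0,0,0,0,1]
    - [0,0,0,0,0,0,1]
    - [0,0,-0.02,0,0,0,1]
    - [0,0,-0.05,0,0,0,1]
    - [0,0,-0.09,0,0,0,1]
    - [0,0,-0.14,0,0,0,1]
    - [0,0,-0.18,0,0,0,1]
    - [0,0,-0.2,0,0,0,1]
    - [0,0,-0.2,0,0,0,1]

```text
time_s: 13.2
ee_pos: [0.4255, -0.2449, 0.248]
orientation: [0.004, 0.771, 0.637, 0.001]
wrist_force: [-0.0, 0.3, -0.5]
grip_width: 0.998
```

Run:
```python
from h import *
grab("wrist","l_wrist")
grab("side","l_side")
crop("l_side",300,110,500,260,4,"l_side2")
```

```text
(no output)
```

View pics/l_wrist.png

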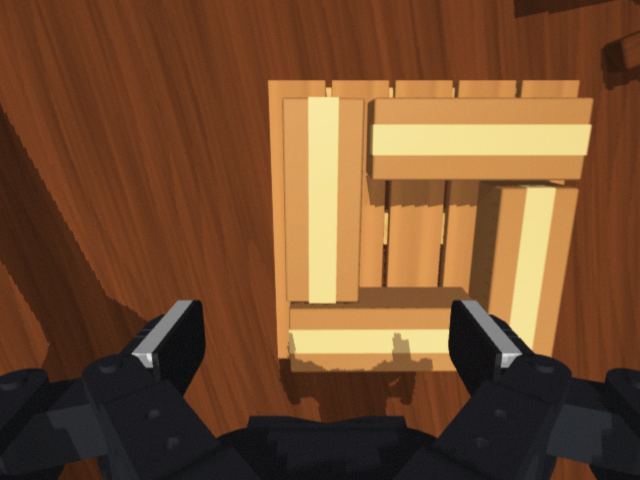

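View pics/l_side2.png

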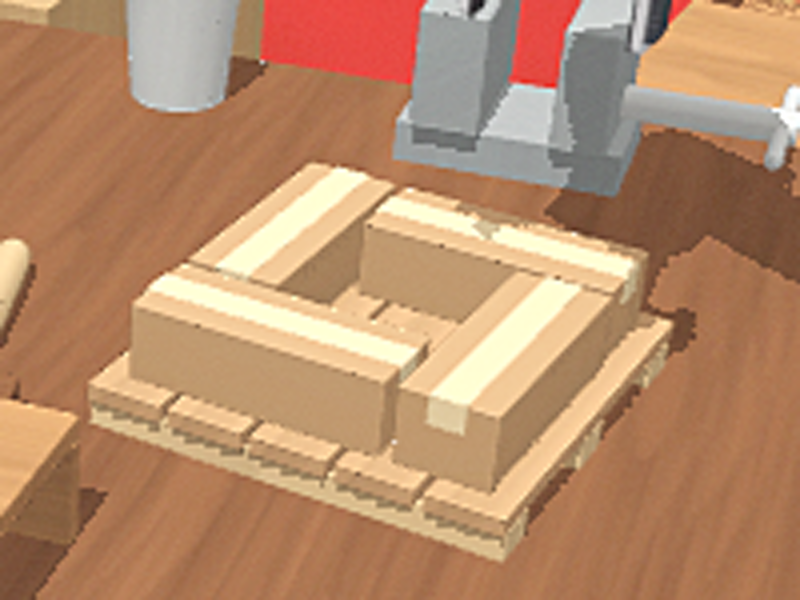

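Emit:
step_arm:
  rows:
    - [0.02,0,0,0,0,-6,1]
    - [0.06,0,0,0,0,-13,1]
    - [0.105,-0.005,0,0,0,-20,1]
    - [0.15,-0.01,0,0,0,-27,1]
    - [0.195,-0.012,0,0,0,-34,1]
    - [0.24,-0.015,0,0,0,-42,1]
    - [0.285,-0.017,0,0,0,-50,1]
    - [0.33,-0.019,0,0,0,-58,1]
    - [0.375,-0.021,0,0,0,-66,1]
    - [0.42,-0.023,0,0,0,-74,0.8]
    - [0.46,-0.024,0,0,0,-80,0.6]
    - [0.49,-0.024,0,0,0,-86,0.5]

```text
time_s: 14.5
ee_pos: [0.4913, 0.2444, 0.2417]
orientation: [-0.002, 0.127, 0.992, -0.001]
wrist_force: [0.0, -0.1, -0.4]
grip_width: 0.514
```

Emit:
step_arm:
  rows:
    - [0,0.005,0,0,0,0,0.5]
    - [0,0.01,0,0,0,0,0.5]
    - [0,0.01,0,0,0,0,0.5]
    - [0,0.01,0,0,0,0,0.5]

```text
time_s: 14.9
ee_pos: [0.4949, 0.2507, 0.2439]
orientation: [-0.0, 0.131, 0.991, -0.0]
wrist_force: [-0.3, -0.4, -0.8]
grip_width: 0.5
```

Run:
```python
from h import *
from workcell import robot
s=robot.sense();print(s["ee_pos"],s["orientation"],s["joint_pos"],s["grip_width"])
grab("wrist","m_wrist")
```

```text
[0.49490461 0.25072886 0.24387022] [-3.99749569e-04  1.30576098e-01  9.91438117e-01 -4.28359641e-04] [ 3.54801112e-01  3.33737919e-01  5.02945289e-02  1.28845993e+00
 -3.84353421e-04  6.16701431e-01] 0.5002417571140793
```

View pics/m_wrist.png

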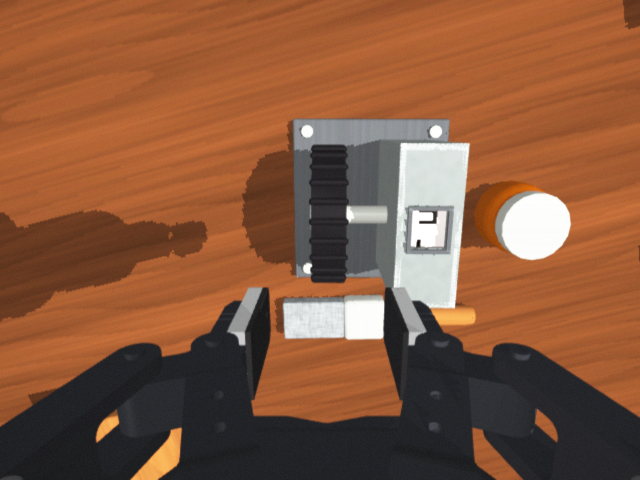

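Run:
```python
from h import *
crop("m_wrist",285,110,475,320,2.8,"m2")
i=cv2.imread("pics/m_wrist.png")[195:262,395:462]; cv2.imwrite("pics/m3.png",cv2.rotate(cv2.resize(i,None,fx=8,fy=8,interpolation=cv2.INTER_CUBIC),cv2.ROTATE_180))
```

```text
(no output)
```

View pics/m2.png

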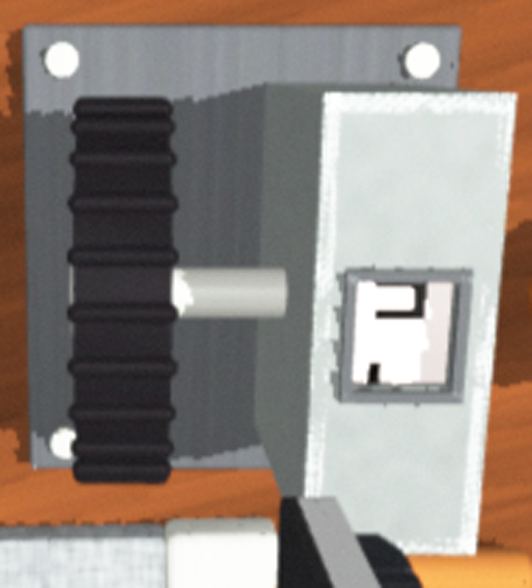

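View pics/m3.png

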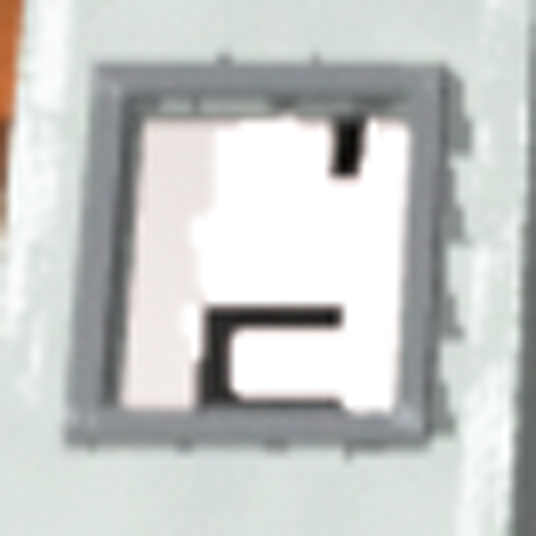

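Run:
```python
from h import *
d=load("m_wrist"); M=lambda u,v:(285+u/2.8,110+v/2.8)
P=[plane(d,*M(u,v),.118)[:2] for u,v in((322,93),(517,93),(475,553))]; print("housing",P,np.linalg.norm(P[1]-P[0]),np.linalg.norm(P[2]-P[1]))
e=P[2]-P[1]; th=np.arctan2(e[1],e[0]); print("yaw",np.degrees(th), "short edge yaw",np.degrees(np.arctan2(*(P[1]-P[0])[::-1]))-90)
Q=[plane(d,*M(u,v),.01)[:2] for u,v in((25,27),(460,27),(33,467))]; print("plate",Q); e2=Q[2]-Q[0];print("yaw plate",np.degrees(np.arctan2(e2[1],e2[0])),np.linalg.norm(e2),np.linalg.norm(Q[1]-Q[0]))
x=np.array([np.cos(th),np.sin(th)]);y=np.array([-x[1],x[0]])
O1=P[0]+.057*x; O2=P[1]+.057*x-.044*y; print("O from housing",O1,O2,"axle",(O1+O2)/2-.046*y)
print("disc centre top",plane(d,*M(122.5,290),.119)[:2],"axle mid gap",plane(d,*M(230,293),.071)[:2])
# tangents
o,r1=ray(d,*M(122,97));_,r2=ray(d,*M(122,481)); b=r1+r2; print("bisector@.066",(o+b*(.066-o[2])/b[2]))
ax=(O1+O2)/2-.046*y; w=plane(d,*M(405,336),.118)[:2]; print("window",w,(w-(O1+O2)/2)@x,(w-(O1+O2)/2)@y)
for n,p in(("disc",plane(d,*M(122.5,290),.119)[:2]),("axle",plane(d,*M(230,293),.071)[:2]),("bis",(o+b*(.066-o[2])/b[2])[:2])): print(n,((p-(O1+O2)/2)@x).round(4),((p-(O1+O2)/2)@y).round(4))
```

```text
housing [array([0.45201509, 0.31004675]), array([0.4634901 , 0.35312754]), array([0.57354413, 0.32343466])] 0.04458284373196498 0.11398928330079937
yaw -15.099041671668337 short edge yaw -14.915021535681888
plate [array([0.41602913, 0.24102036]), array([0.45142982, 0.37390409]), array([0.55866041, 0.20278016])]
yaw plate -15.008342586659253 0.14766852646177434 0.13751834701485136
O from housing [0.50704728 0.29519891] [0.5070608  0.29579871] axle [0.49507157 0.25108687]
disc centre top [0.48442437 0.2542639 ] axle mid gap [0.50244797 0.28099   ]
bisector@.066 [0.49505886 0.25156125 0.066     ]
window [0.51311615 0.31727081] 0.00018147980193796074 0.02259946637443121
disc -0.0111 -0.0457
axle -0.0007 -0.0152
bis -0.0001 -0.0455
```

Emit:
step_arm:
  rows:
    - [0.02,0,0.03,0,0,0,0.5]
    - [0.0305,0,0.07,0,0,0,0.5]
    - [0.0305,0,0.11,0,0,0,0.5]
    - [0.0305,0,0.145,0,0,0,0.5]
    - [0.0305,0,0.165,0,0,0,0.5]
    - [0.0305,0,0.1715,0,0,0,0.5]
    - [0.0305,0,0.1715,0,0,0,0.5]
  newtons: 20

```text
time_s: 15.65
ee_pos: [0.4649, 0.2586, 0.0726]
orientation: [-0.001, 0.13, 0.991, -0.001]
wrist_force: [0.7, -0.3, -0.1]
grip_width: 0.502
```

Run:
```python
from h import *
from workcell import robot
s=robot.sense();print(s["ee_pos"],s["orientation"],s["wrist_force"],s["grip_width"])
for n in("wrist","side","scene"): grab(n,"n_"+n)
crop("n_scene",380,220,520,360,4,"n_scene2")
```

```text
[0.46488323 0.25856698 0.07263958] [-7.83484915e-04  1.30318397e-01  9.91471713e-01 -5.86270337e-04] [ 0.68553875 -0.31971104 -0.13629235] 0.5021564933272479
```

View pics/n_wrist.png

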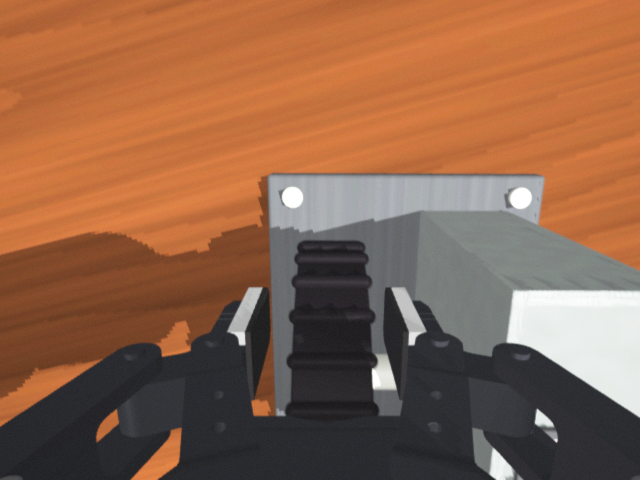

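View pics/n_scene2.png

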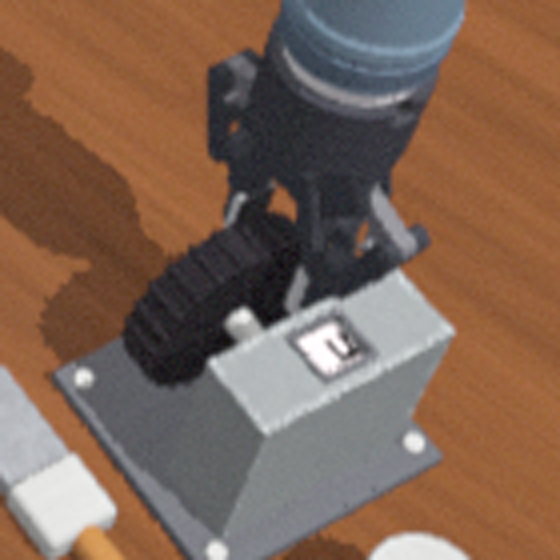

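Emit:
step_arm:
  rows:
    - [0,0,0,0,0,0,0.42]
    - [0,0,0,0,0,0,0.36]
    - [0,0,0,0,0,0,0.3]
    - [0,0,0,0,0,0,0.2]
    - [0,0,0,0,0,0,0.2]
    - [0,0,0,0,0,0,0.2]

```text
time_s: 16.4
ee_pos: [0.4659, 0.2598, 0.0731]
orientation: [0.0, 0.13, 0.992, 0.0]
wrist_force: [-0.9, -0.6, 2.6]
grip_width: 0.291
```

Emit:
step_arm:
  rows:
    - [-0.0047,0,-0.0044,0,0,0,0.2]
    - [-0.01,0,-0.0081,0,0,0,0.2]
    - [-0.0158,0,-0.0109,0,0,0,0.2]
    - [-0.022,0,-0.0127,0,0,0,0.2]
    - [-0.0284,0,-0.0135,0,0,0,0.2]
    - [-0.0348,0,-0.0133,0,0,0,0.2]
    - [-0.0411,0,-0.0122,0,0,0,0.2]
    - [-0.0472,0,-0.01,0,0,0,0.2]
    - [-0.0528,0,-0.007,0,0,0,0.2]
    - [-0.0557,0,-0.0049,0,0,0,0.2]
    - [-0.0557,0,-0.0049,0,0,0,0.2]

```text
time_s: 17.5
ee_pos: [0.52, 0.245, 0.0779]
orientation: [0.0, 0.13, 0.992, -0.0]
wrist_force: [-3.1, 1.0, -0.3]
grip_width: 0.283
```

Run:
```python
from h import *
for n in("wrist","side","scene"): grab(n,"o_"+n)
a=cv2.imread("pics/o_wrist.png"); cv2.imwrite("pics/o_w.png",cv2.rotate(a,cv2.ROTATE_180))
crop("o_scene",400,250,520,340,6,"o_scene2")
crop("o_side",240,290,350,360,7,"o_side2")
```

```text
(no output)
```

View pics/o_w.png

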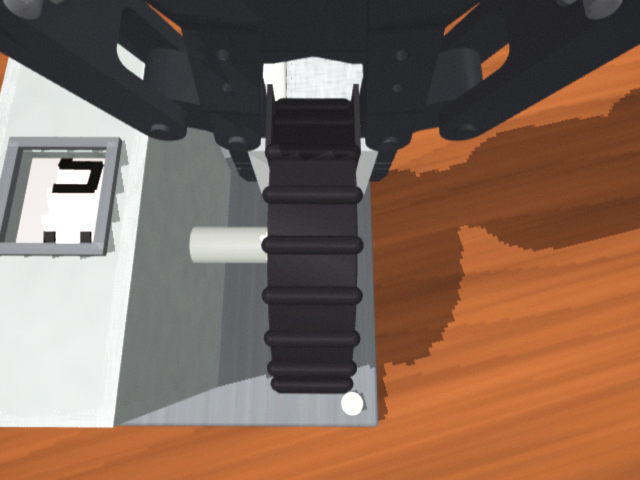

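View pics/o_side2.png

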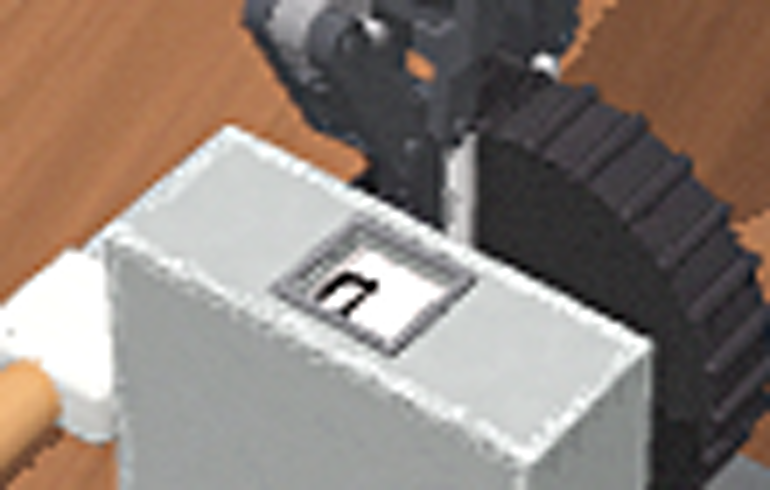

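View pics/o_scene2.png

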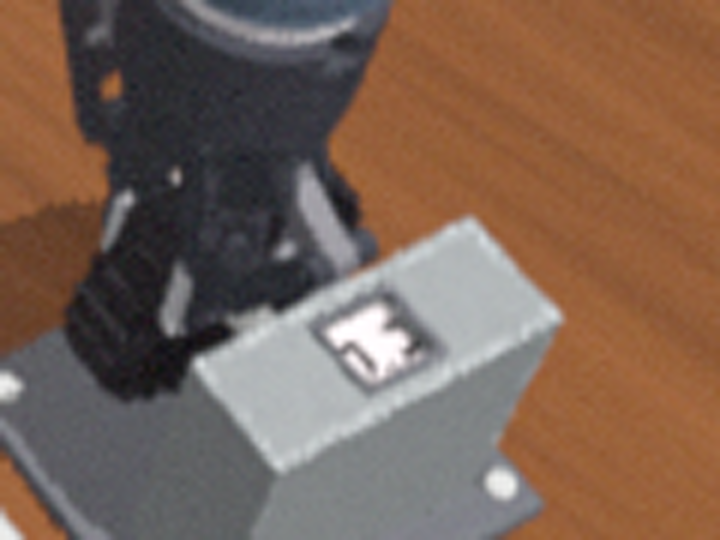

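```bash
cat > win.py <<'E'
from h import *
O=np.array([.50705,.2955]); th=np.radians(-15); X=np.array([np.cos(th),np.sin(th)]);Y=np.array([-X[1],X[0]])
def cx(d,u,v):
    o,r=ray(d,u,v)  # intersect with drum cylinder radius .046 about axle z=.066
    a=np.array([(o[:2]-O)@X,o[2]-.066]); b=np.array([r[:2]@X,r[2]])
    k=np.roots([b@b,2*a@b,a@a-.046**2]); t=min(k.real); p=a+t*b
    return np.arctan2(p[0],p[1])  # angle from top toward +x
def up(d,u,v,z=.118): p=plane(d,u,v,z)[:2]-O; return (p@X).round(4),(p@Y).round(4)
E
python3 - <<'E'
from win import *
d=load("o_wrist")
print("frame",up(d,639-60,479-137),up(d,639-60,479-255))
b=cx(d,639-75,479-192);t=cx(d,639-55,479-232);print(b,t,"theta",4.5*.6283-(b+t)/2, "gap mm",(b-t)*46)
d=load("m_wrist"); g=lambda v:195+(67-v/8)
b=cx(d,395+67-345/8,g(178));t=cx(d,395+67-275/8,g(308));print("start",b,t,"theta",6.5*.6283-(b+t)/2,(b-t)*46)
E
```

```text
frame (np.float64(0.0174), np.float64(0.0241)) (np.float64(-0.0163), np.float64(0.0187))
0.07533049574044018 -0.17916943805380928 theta 2.8792694711566846 gap mm 11.706996954535475
start 0.19503614953242251 -0.06302686506934252 theta 4.017945357768459 11.870898671681193
```

Emit:
step_arm:
  rows:
    - [0,0,0,0,0,0,0.5]
    - [0,0,0,0,0,0,0.5]
    - [0,0,0,0,0,0,0.5]
    - [0.01,0,-0.008,0,0,0,0.5]
    - [0.025,0,-0.009,0,0,0,0.5]
    - [0.035,0,-0.0075,0,0,0,0.5]
    - [0.035,0,-0.0075,0,0,0,0.5]
    - [0.035,0,-0.0075,0,0,0,0.2]
    - [0.035,0,-0.0075,0,0,0,0.2]
    - [0.035,0,-0.0075,0,0,0,0.2]
    - [0.035,0,-0.0075,0,0,0,0.2]
    - [0.035,0,-0.0075,0,0,0,0.2]

```text
time_s: 18.85
ee_pos: [0.4861, 0.2543, 0.0855]
orientation: [0.0, 0.13, 0.992, -0.0]
wrist_force: [-1.3, -1.6, 4.1]
grip_width: 0.293
```

Emit:
step_arm:
  rows:
    - [-0.005,0,-0.0007,0,0,0,0.2]
    - [-0.0096,0,-0.0011,0,0,0,0.2]
    - [-0.014,0,-0.0009,0,0,0,0.2]
    - [-0.0167,0,-0.0005,0,0,0,0.2]
    - [-0.0167,0,-0.0005,0,0,0,0.2]
    - [-0.0167,0,-0.0005,0,0,0,0.2]

```text
time_s: 19.45
ee_pos: [0.5015, 0.2501, 0.0849]
orientation: [-0.001, 0.13, 0.992, -0.0]
wrist_force: [-2.8, 2.5, -4.1]
grip_width: 0.293
```

Run:
```python
from h import *
from workcell import robot
s=robot.sense();print(s["ee_pos"],s["wrist_force"])
a,_=grab("wrist","p_wrist"); grab("side","p_side")
i=cv2.rotate(a,cv2.ROTATE_180); cv2.imwrite("pics/p_w.png",i); cv2.imwrite("pics/p_w2.png",cv2.resize(i[80:300,0:200],None,fx=2.7,fy=2.7,interpolation=cv2.INTER_CUBIC))
crop("p_side",240,290,350,360,7,"p_side2")
```

```text
[0.50151405 0.25005582 0.08494088] [-2.78249516  2.54850517 -4.11646535]
```

View pics/p_w2.png

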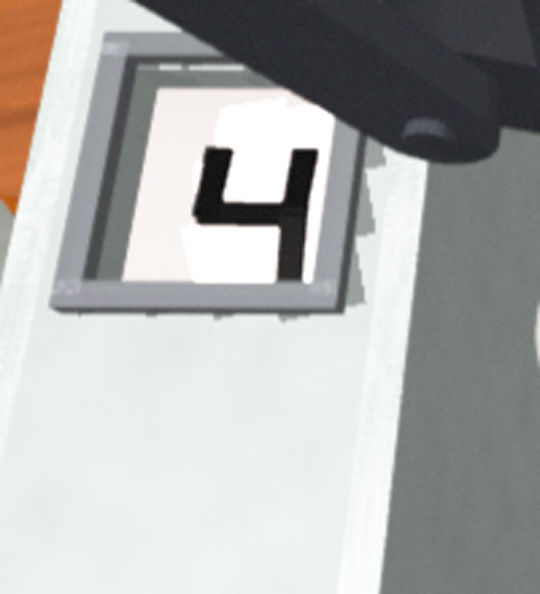

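View pics/p_side2.png

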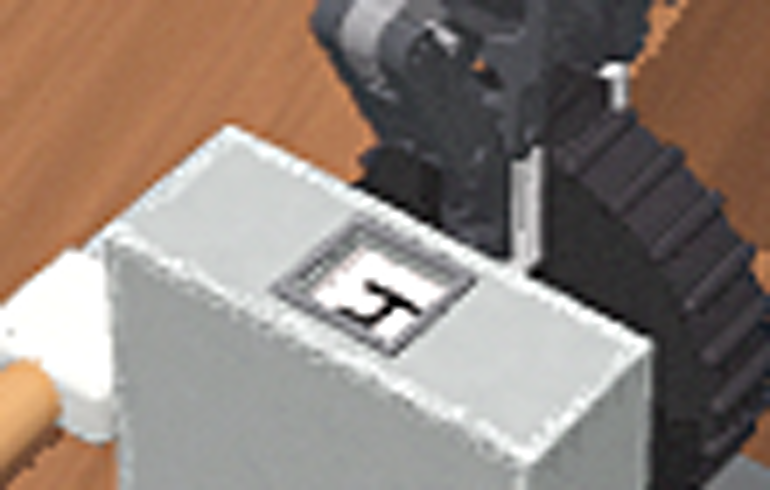

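Run:
```python
from win import *
d=load("p_wrist")
for x,y in((220,149),(305,149)):
    a=cx(d,639-x/2.7,479-80-y/2.7); print("theta",2.513-(a-.186))
for x,y in((255,204),(250,224)): print("bar",cx(d,639-x/2.7,479-80-y/2.7))
```

```text
theta 2.5589530849066273
theta 2.55815804081747
bar -0.017875144352582355
bar -0.07118770624486756
```

Emit:
step_arm:
  rows:
    - [-0.0013,0,0.0002,0,0,0,0.2]
    - [-0.0025,0,0.0005,0,0,0,0.2]
    - [-0.0025,0,0.0005,0,0,0,0.2]
    - [-0.0025,0,0.0005,0,0,0,0.2]
    - [-0.0025,0,0.0005,0,0,0,0.5]
    - [-0.0025,0,0.0005,0,0,0,0.5]
    - [-0.0025,0,0.0005,0,0,0,0.5]
    - [-0.0025,0,-0.03,0,0,0,0.5]
    - [-0.0025,0,-0.07,0,0,0,0.5]
    - [-0.0025,0,-0.11,0,0,0,0.5]
    - [-0.0025,0.01,-0.12,0,0,0,0.5]
    - [-0.0025,0.02,-0.12,0,0,0,0.5]

```text
time_s: 20.75
ee_pos: [0.5121, 0.2696, 0.2092]
orientation: [0.004, 0.13, 0.991, 0.002]
wrist_force: [0.4, 0.2, 0.7]
grip_width: 0.499
```

Emit:
step_arm:
  rows:
    - [0,0.01,0,0,0,0,0.5]
    - [-0.01,0.03,0,0,0,0,0.5]
    - [-0.03,0.05,0,0,0,0,0.5]
    - [-0.03,0.05,0,0,0,0,0.5]
    - [-0.03,0.05,0,0,0,0,0.5]

```text
time_s: 21.25
ee_pos: [0.5506, 0.3095, 0.2034]
orientation: [-0.001, 0.129, 0.992, -0.001]
wrist_force: [-0.6, 0.1, -0.6]
grip_width: 0.503
```

Run:
```python
from h import *
a,_=grab("wrist","q_wrist"); grab("side","q_side");grab("scene","q_scene")
i=cv2.rotate(a,cv2.ROTATE_180); cv2.imwrite("pics/q_w.png",i)
```

```text
(no output)
```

View pics/q_w.png

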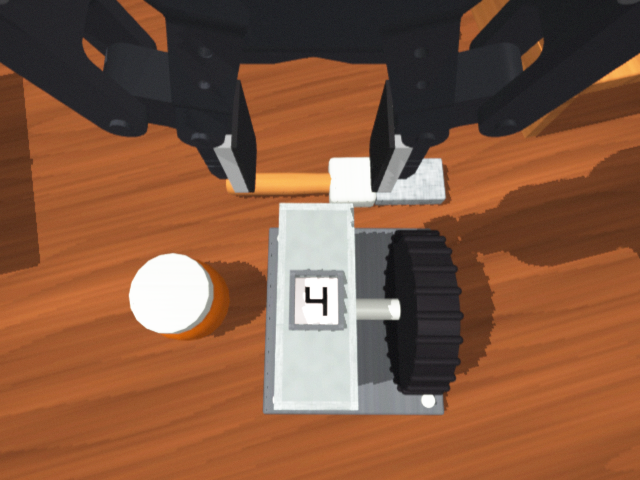

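Run:
```python
from win import *
i=cv2.imread("pics/q_w.png")[262:342,280:360]; cv2.imwrite("pics/q3.png",cv2.resize(i,None,fx=7,fy=7,interpolation=cv2.INTER_CUBIC))
g=cv2.cvtColor(i,cv2.COLOR_BGR2GRAY); m=(g[15:60,18:55]<60); ys,xs=np.nonzero(m); print(ys.min()+15+262,ys.max()+15+262,xs.min()+298,xs.max()+298)
d=load("q_wrist")
v0,v1=ys.min()+15+262-.5,ys.max()+15+262+.5; u=(xs.min()+xs.max())/2+298
a,b=cx(d,639-u,479-v0),cx(d,639-u,479-v1); print(a,b,"theta",2.513-(a+b)/2,(a-b)*46)
```

```text
288 314 306 326
0.16741571536811997 -0.1684067660797467 theta 2.5134955253558133 15.447834146601865
```

View pics/q3.png

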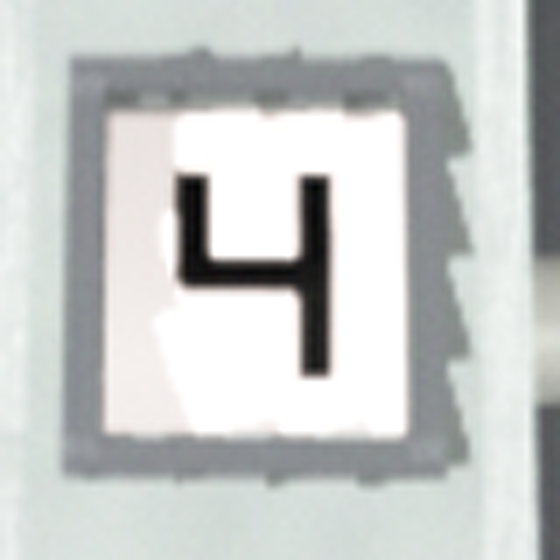

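The "4" is centred: strokes span rows 175–378 in an opening spanning 105–440, which gives an angle of about 2.513. I'll check the whole scene before handing in.

View pics/q_scene.png

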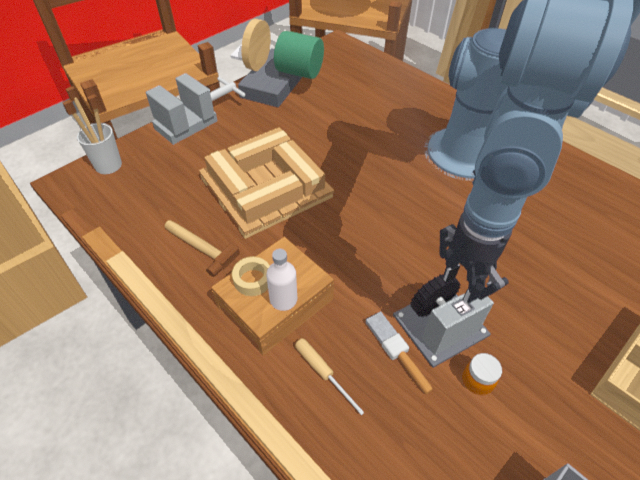

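The layer is complete at about (265,180), the bystanders are where they started, and the gripper hangs clear above the counter.

Run:
```python
from workcell import robot
s=robot.sense(); print(s["time_s"],s["wrist_force"]); print(robot.hand_in())
```

```text
21.4 [-0.04243826  0.1002441   0.74895499]
the job is handed in; nothing more can be done
None
```

The job is done and handed in at 21.4 s. The carton is in the layer and the counter reads 4.

- **Pulling the carton out:** I pulled it about 140 mm by its near end until it was clear of the riser, put it down on the bench and let go. I then took it again near its middle, about 6 mm off centre.
- **Placing it on the skid:** It sat on the deck with almost no force on the wrist before I let go. Just before the final lowering it was within about 1 mm of the gap centre and level with the left carton's outer side. The picture after release shows gaps on both sides and the other cartons unmoved.
- **Setting the counter:** I turned the wheel by pinching its flat sides near the rim. The first stroke slipped and gave about 1.14 of 1.50 rad, so I took hold again and corrected. The last picture, after letting go, shows the "4" centred, and I measured the wheel at about 2.513 rad.

The two fixed cameras disagreed by 5 to 8 mm on where the skid is, so I used the wrist camera, whose measurements agreed to about 1.5 mm. In the last overview picture the other things lie where they started, and the robot was touching nothing.

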